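# Make up two microscopy kits from the bench stock

## Robot

A 6-joint arm with a two-finger parallel gripper is mounted at the origin on the work surface. World frame = base frame: x ahead of the robot, y to its left, z up, the work surface at z = 0. Lengths are in mm, angles in rad, forces in N, time in s.
With the tool pointing down it reaches from about 250 to 800 mm from the base axis. Payload 8.5 kg.
Tool frame: the origin (TCP) lies at the very end of the fingers, on their centre line; the grasp point (between the pads) lies 19 mm behind it; z points along the fingers, y is the line along which they close (so a half turn about z gives the same grasp; the last joint's range is limited). The gripper opens to 85 mm and grips with 20 to 120 N. Pads are 22 mm wide; open, the fingers measure 114 mm over their backs; the gripper's body (76 mm by 85 mm) begins 54 mm behind the grasp point. The pads swing forward as they close: fully open they stand 13 mm farther back than shut.
Start: joints at [1.157, 0.238, -0.013, 1.319, 0, 1.571], TCP at [211.077, 480.647, 195.576] pointing down, gripper open.
Joint ranges: [-2.66, 2.66], [-1.03, 1.9], [-1.14, 1.46], [-1.82, 2.27], [-1.45, 1.34], [-3.14, 3.14]. Speed limits (rad/s): [2.22, 2.22, 2.79, 3.14, 3.14, 3.14].

## Interface

Orientations are given as a unit quaternion [x, y, z, w].
In Python, from plant import arm, viewer gives the robot as it stands. The module is installed in compiled form; this text tells all that it offers.
- The arm moves only by the tool carry_out, never from a script. Its argument "commands" is one flat list of numbers, 4 for each row, row after row: the shift along the tool's x, y, z in mm, then the turn about the tool's z in rad. In form: [x, y, z, spin, x, y, z, spin, ...]. A call has 1 to 12 rows; each row is the pose to reach, as a shift and turn from the pose commanded when the call began, along the tool's axes at that moment; what a row does not reach only later rows make up. A row lasts 1/10 s, in which the tool goes at most 50 mm and 8.59 degrees, less where a joint would pass 70% of its speed; a pose out of reach is approached as far as the arm can. A call with a gripper value outside its range is refused whole. "hand" is the opening, from -1 (shut) to 1 (fully open), so that 0 is half open, set as the call begins (left out, the last holds). The fingers move at their own pace and stop on an object; "newtons" is the grip in N (left out, the last holds). Time passes only in rows, so rows that repeat a pose let the fingers close. It gives the time, the measured TCP pose, the force, the opening and the grip force at its end, in the units of the state.
- arm.get_state(): the state, without advancing time (a new reading comes with each control period).
- viewer.capture(name): name is "side" or "top" or "wrist"; returns a dict with "img" (480x640x3 uint8, red, green, blue), "depth" (480x640 float32, mm along the optical axis (not along the pixel's ray), 0 where there is no reading), "fovy" (degrees; the focal length in pixels is half the picture's height over the tangent of half this angle, whatever the lens; pixels are square), "cx", "cy" (the principal point, pixels), "position" and "rotation" of the camera in the world. Camera axes: x right, y up, looking along -z (the intrinsics and any distortion apply to the point x, -y, -z); pixel columns grow to the right and rows downward; lengths in mm; the calibration is good to about 2 mm. A picture is of the moment at which its call begins.
- arm.finish_job(): hands the job in; it is judged then, once.
The state is a dict: "time_s": time; "qpos": joint angles; "joint_vel": joint speeds; "joint_efforts": joint torques, N m; "position": TCP position; "ee_rot": TCP orientation; "contact_force": force on the tool from outside, world axes, zero at the start; "wrist_torque": the same for the moment, N m; "gripper_width": opening from 0.0 (shut) to 1.0 (fully open); "grasp_force": force on a finger pad.
Only numpy, scipy, OpenCV 4.12 (cv2) and the standard library are available. Lean on these libraries where they do the work, as an engineer would, in place of code of your own. Each camera call takes 0.05 s, during which the arm holds its last target. There are 200 camera calls.

## Task

Make up the two kits for the microscope. Culture kit, in the short two-pad tray: the Petri dish on the large round pad and the slim vial on the small round pad. Imaging kit, in the long three-pad tray: the wide pot on the large round pad, the slide box lying lengthwise on the rectangular pad, and the microscope objective on the small round pad; set each thing down upright in the middle of its pad without dropping it, and leave the roll of tape where it is.

Things in the scene. Friction and masses are not known exactly. Their poses are not given: they have to be found in the camera images.
- short_tray: Short kit tray, fixed, white plastic, two pads: 170 mm long (x), 112 mm wide (y), rim 3 mm thick, 8 mm high. Origin: centre of its underside, on the bench. Large round pad (76 mm across) centred at x = -38 mm, small round pad (48 mm across) at x = +46 mm in the tray's frame. Pads: black rubber on the centre line (y = 0), tops 6 mm above the bench.
- long_tray: Long kit tray, fixed, white plastic, three pads: 270 mm long (x), 112 mm wide (y), rim 3 mm thick, 8 mm high. Origin: centre of its underside, on the bench. In its frame: large round pad (76 mm across) at x = -88 mm, rectangular pad (100 along x, 52 along y) at x = +8 mm, small round pad (48 mm across) at x = +98 mm. Pads: black rubber on the centre line (y = 0), tops 6 mm above the bench.
- petri_dish: Lidded round Petri dish, 56 mm diameter over the lid, 25 mm high, clear plastic with an amber disc inside and a white ring on the lid. The lid is fast to it and takes the top 12 mm; the base below is 53 mm in diameter. Origin at the centre of its underside, z up.
- slim_vial: Slim round vial, 26 mm diameter, 60 mm high, white with a paper band and a blue screw cap (top 14 mm, same diameter to 1 mm), standing. Origin at the centre of its underside, z up.
- wide_pot: Wide round sample pot, 56 mm diameter, 60 mm high, white with a paper band and a blue screw cap (top 14 mm, same diameter to 2 mm), standing. Origin at the centre of its underside, z up.
- objective: Microscope objective standing nose up: black barrel with bright rings, 32 mm diameter for the lower 36 mm, then a cone to an 18 mm nose, 55 mm high in all. Origin at the centre of its underside, z up.
- slide_box: Closed box for glass slides, grey plastic with a paper label on top, 82 mm long (its x), 34 mm wide (its y), 32 mm high, a small latch at one end. Origin at the centre of its underside, z up. Either end may point either way in the tray.
- tape_roll: Roll of paper tape lying flat among the stock, loose, 60 mm outer diameter, 38 mm hole, 22 mm high; not part of any kit and to be left where it is. Origin at the centre of its underside.
There are look-alikes about, which are no part of the job. Leave any turquoise look-alike of the wide_pot alone.

How it is judged (in metres and radians):
At the end, for the whole second after the job is handed in: Each thing stands on its own pad in its own tray as the goal says: centre within 12 mm of the pad's centre along and across the tray, underside 3 to 9 mm above the bench, tilt under 0.1 rad, slide box lengthwise within 0.2 rad either way round, all released and at rest (x of petri_dish in the frame of short_tray between -0.05 and -0.026 m and y of petri_dish in the frame of short_tray between -0.012 and 0.012 m and z of petri_dish in the frame of short_tray between 0.003 and 0.009 m and angle between each of petri_dish, slim_vial, wide_pot, slide_box, objective's own z axis and vertical below 0.1 rad and linear speed of each of petri_dish, slim_vial, wide_pot, slide_box, objective below 0.02 m/s and x of slim_vial in the frame of short_tray between 0.034 and 0.058 m and y of slim_vial in the frame of short_tray between -0.012 and 0.012 m and z of slim_vial in the frame of short_tray between 0.003 and 0.009 m and x of wide_pot in the frame of long_tray between -0.1 and -0.076 m and y of wide_pot in the frame of long_tray between -0.012 and 0.012 m and z of wide_pot in the frame of long_tray between 0.003 and 0.009 m and x of slide_box in the frame of long_tray between -0.004 and 0.02 m and y of slide_box in the frame of long_tray between -0.012 and 0.012 m and z of slide_box in the frame of long_tray between 0.003 and 0.009 m and x of objective in the frame of long_tray between 0.086 and 0.11 m and y of objective in the frame of long_tray between -0.012 and 0.012 m and z of objective in the frame of long_tray between 0.003 and 0.009 m and angle between the x axis of slide_box and the x axis of long_tray, either way round below 0.2 rad); the robot touches nothing.
It fails at once if the tape roll is pushed more than 25 mm from its place (distance of tape_roll from where it was at the start of the episode above 0.025 m).
It fails at once if a kit thing is dropped (moves faster than 0.7 m/s while no finger touches it) ((linear speed of petri_dish above 0.7 m/s and contact force between petri_dish and the fingers below 0.05 N) or (linear speed of slim_vial above 0.7 m/s and contact force between slim_vial and the fingers below 0.05 N) or (linear speed of wide_pot above 0.7 m/s and contact force between wide_pot and the fingers below 0.05 N) or (linear speed of slide_box above 0.7 m/s and contact force between slide_box and the fingers below 0.05 N) or (linear speed of objective above 0.7 m/s and contact force between objective and the fingers below 0.05 N)).
It also fails if it takes over 131 s, if anything falls off the work surface, if the arm or the gripper's body presses on something with over 40 N, if the wrist force passes 120 N, or if a joint passes its speed limit or range.

## Working session

There is one attempt and no reset: what is moved stays moved. The work goes in short steps, Python scripts to look and compute and a tool call to move; the robot and the scene stay as the last step left them, time stands still between calls to the robot, and variables do not carry over. Pictures are saved under pics/ and viewed, at most 14 in all, crops included, and the job is handed in when it is done.

Besides the shell and the picture viewer there is one more tool, called after "Emit:" as name(argument=value, ...) on one line, values as JSON. carry_out: Moves the arm, as the interface text tells. Its arguments: {"type":"object","properties":{"commands":{"type":"array"},"hand":{"type":"number"},"newtons":{"type":"number"}},"required":["commands"]}

```bash
mkdir -p pics; cat > h.py <<'E'
import numpy as np, cv2, pickle
from plant import arm, viewer
def cap(n,f=None):
    c=viewer.capture(n); 
    if f: cv2.imwrite('pics/'+f+'.png',c['img'][:,:,::-1]); pickle.dump(c,open(f+'.pkl','wb'))
    return c
def ray(c,u,v):
    f=240/np.tan(np.radians(c['fovy'])/2)
    d=np.array([(u-c['cx'])/f,-(v-c['cy'])/f,-1.])
    return np.array(c['position']),np.array(c['rotation']).reshape(3,3)@d
def atz(c,u,v,z):
    p,d=ray(c,u,v); return p+d*(z-p[2])/d[2]
def dep(c,u,v):
    p,d=ray(c,u,v); return p+d*c['depth'][int(v),int(u)]
E
python3 - <<'E'
from h import *
for n in ['top','side','wrist']:
    c=cap(n,n+'0'); print(n,{k:(np.round(v,3).tolist() if k not in('img','depth') else v.shape) for k,v in c.items()}, (c['depth']>0).mean())
print(arm.get_state())
E
```

```text
top {'img': (480, 640, 3), 'depth': (480, 640), 'fovy': 48.474, 'cx': 331.421, 'cy': 233.555, 'position': [432.006, 2.035, 847.792], 'rotation': [0.061, -0.068, -0.701, 0.707]} 0.9959895833333333
side {'img': (480, 640, 3), 'depth': (480, 640), 'fovy': 53.951, 'cx': 325.173, 'cy': 236.549, 'position': [430.055, 529.264, 595.812], 'rotation': [-0.058, 0.382, 0.912, -0.138]} 0.9959928385416666
wrist {'img': (480, 640, 3), 'depth': (480, 640), 'fovy': 63.955, 'cx': 321.737, 'cy': 236.299, 'position': [151.052, 507.327, 373.68], 'rotation': [-0.11, -0.071, 0.542, 0.83]} 0.9959407552083334
{'time_s': 0.15, 'qpos': array([ 1.15700330e+00,  2.38641698e-01, -1.40357753e-02,  1.31920167e+00,
        3.90813321e-05,  1.57083032e+00]), 'joint_vel': array([-0.00158642, -0.0010141 ,  0.00257764,  0.0013015 , -0.00217599,
       -0.00105692]), 'joint_efforts': array([ 6.18948870e-04, -5.39077985e+01,  3.46598303e+01,  1.44470108e-02,
        9.53143808e-05,  5.57233875e-06]), 'position': array([210.94309936, 480.37931277, 195.13566855]), 'ee_rot': array([ 2.05440209e-01,  9.78669519e-01, -5.25852153e-04, -1.30333502e-04]), 'contact_force': array([ 0.61692035,  0.16988763, -0.18153923]), 'wrist_torque': array([ 0.03724926,  0.01409267, -0.02521391]), 'grasp_force': 0.0, 'gripper_width': 0.9987288792573437}
```

```bash
sed -i "s/np.array(c\['rotation'\]).reshape(3,3)@d/R.from_quat(c['rotation']).apply(d)/; 1a from scipy.spatial.transform import Rotation as R" h.py; cat h.py | head -12
```

```text
import numpy as np, cv2, pickle
from scipy.spatial.transform import Rotation as R
from plant import arm, viewer
def cap(n,f=None):
    c=viewer.capture(n); 
    if f: cv2.imwrite('pics/'+f+'.png',c['img'][:,:,::-1]); pickle.dump(c,open(f+'.pkl','wb'))
    return c
def ray(c,u,v):
    f=240/np.tan(np.radians(c['fovy'])/2)
    d=np.array([(u-c['cx'])/f,-(v-c['cy'])/f,-1.])
    return np.array(c['position']),R.from_quat(c['rotation']).apply(d)
def atz(c,u,v,z):
```

View pics/top0.png

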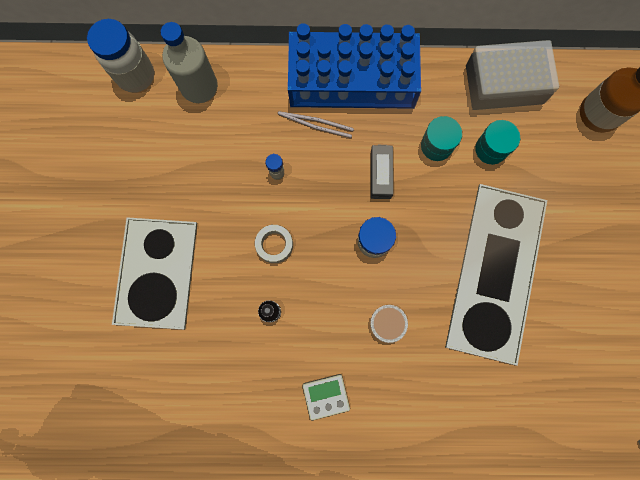

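View pics/side0.png

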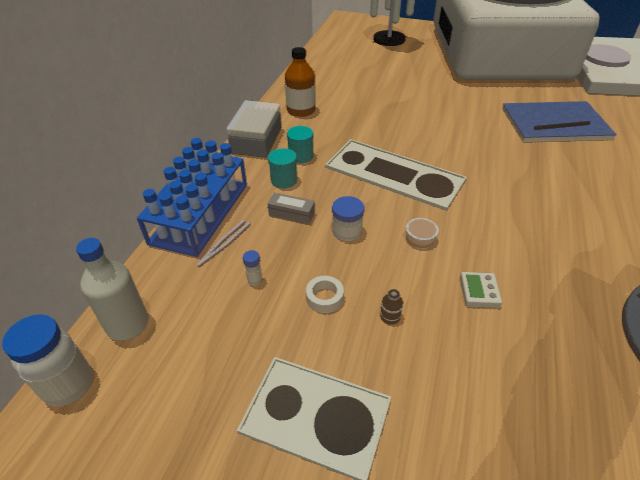

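```bash
cat >> h.py <<'E'
def tri(c1,u1,c2,u2):
    p,a=ray(c1,*u1);q,b=ray(c2,*u2);a/=np.linalg.norm(a);b/=np.linalg.norm(b)
    s=np.linalg.lstsq(np.c_[a,-b],q-p,rcond=None)[0]
    A,B=p+s[0]*a,q+s[1]*b; return (A+B)/2,np.linalg.norm(A-B)
E
python3 - <<'E'
import pickle,sys
from h import *
T=pickle.load(open('top0.pkl','rb'));S=pickle.load(open('side0.pkl','rb'))
P=dict(vial=((274.5,161.5),(251,257)),pot=((377,236),(348,208)),petri=((389,323.5),(422,230)),obj=((268.5,310.5),(394,294)),box=((383,169),(291,201)),tape=((273.5,243.5),(325,292)),
sS=((159,244),(283,402)),sL=((152,297),(344,425)),lS=((509,214),(353,158)),lR=((498,267.5),(391,171)),lL=((487,327),(434,186)))
for k,(a,b) in P.items():
    X,e=tri(T,a,S,b); print(k,X.round(1),round(e,1),'depthT',dep(T,*a).round(1),'depthS',dep(S,*b).round(1))
i=T['img'][:,:,::-1]
cv2.imwrite('pics/c1.png',cv2.resize(i[140:380,230:530],(750,600),interpolation=cv2.INTER_CUBIC))
cv2.imwrite('pics/c2.png',cv2.resize(i[200:350,90:290],(800,600),interpolation=cv2.INTER_CUBIC))
E
```

```text
vial [690.5  82.8  55.4] 0.8 depthT [689.5  82.4  59.6] depthS [687.6  86.9  60.3]
pot [575.5 -75.   55.1] 0.7 depthT [574.4 -74.6  59.1] depthS [574.6 -69.7  59.9]
petri [445.1 -95.7  20.4] 0.4 depthT [445.3 -95.   25.8] depthS [444.8 -90.9  24.8]
obj [462.3  86.   52. ] 0.5 depthT [462.4  85.7  55. ] depthS [461.8  88.6  55.2]
box [687.5 -87.7  32.8] 0.3 depthT [687.6 -87.7  33. ] depthS [687.5 -88.   32.5]
tape [568.4  84.9  16. ] 0.6 depthT [5.713e+02 8.650e+01 1.000e-01] depthS [571.8  73.    0.6]
sS [568.5 268.7   4.4] 0.7 depthT [567.8 268.    6.6] depthS [568.4 269.7   6.6]
sL [483.9 274.2   3.9] 0.0 depthT [483.7 273.    7.8] depthS [483.9 274.5   4.4]
lS [ 623.1 -296.     2. ] 0.0 depthT [ 621.9 -294.1    7.4] depthS [ 621.6 -289.6    6.7]
lR [ 535.2 -273.3    2.9] 0.0 depthT [ 535.  -272.7    4.7] depthS [ 534.8 -270.9    4.7]
lL [ 441.9 -251.9    1.2] 1.1 depthT [ 441.3 -250.2    6.7] depthS [ 442.3 -244.3    7. ]
```

View pics/c1.png

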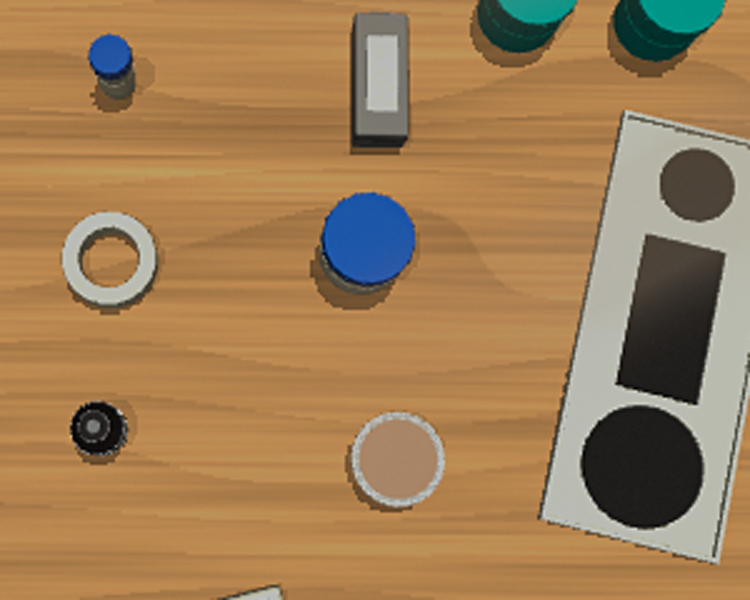

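View pics/c2.png

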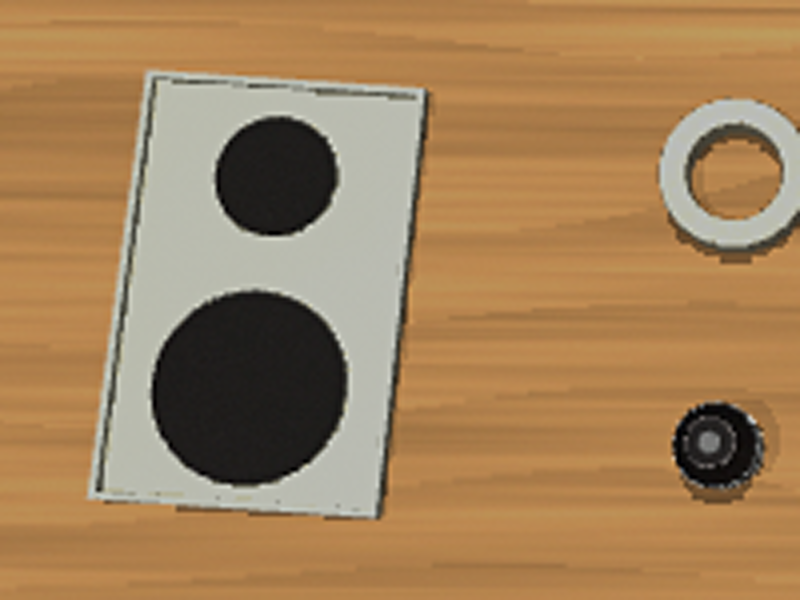

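```bash
python3 - <<'E'
from h import *
T=pickle.load(open('top0.pkl','rb'))
P=dict(vial=(274,162,60),pot=(377,235.6,60),petri=(389.2,323.6,25),obj=(267.4,310.6,55),box=(382.4,169.8,32),tape=(274,243.2,22),sS=(159.25,244,6),sL=(152.4,297,6),lS=(508.8,214,6),lR=(498.8,267.2,6),lL=(487,326.8,6),b1=(372.8,144.8,32),b2=(371.6,194,32),b3=(393.6,146,32),b4=(392,194.4,32))
Q={k:atz(T,*v) for k,v in P.items()}
for k,v in Q.items(): print(k,v.round(1))
for a,b in (('sS','sL'),('lS','lL'),('b1','b2'),('b3','b4')):
    d=Q[a]-Q[b]; print(a,np.linalg.norm(d).round(1),'x axis yaw deg',np.degrees(np.arctan2(d[1],d[0])).round(2))
E
```

```text
vial [688.6  83.1  60. ]
pot [574.9 -74.6  60. ]
petri [445.1 -95.4  25. ]
obj [462.2  87.3  55. ]
box [686.6 -86.8  32. ]
tape [568.2  83.5  22. ]
sS [567.9 267.7   6. ]
sL [483.8 272.9   6. ]
lS [ 622.3 -294.3    6. ]
lR [ 535.3 -273.6    6. ]
lL [ 441.6 -250.4    6. ]
b1 [728.2 -71.8  32. ]
b2 [646.7 -69.3  32. ]
b3 [ 726.5 -105.2   32. ]
b4 [ 646.3 -101.6   32. ]
sS 84.3 x axis yaw deg -3.53
lS 185.9 x axis yaw deg -13.63
b1 81.6 x axis yaw deg -1.74
b3 80.3 x axis yaw deg -2.62
```

Emit:
carry_out(commands=[0,0,0,-0.1,0,0,0,-0.2,0,0,0,-0.3,0,0,0,-0.4,0,0,0,-0.414,0,0,0,-0.414], hand=0.3, newtons=50)

```text
time_s: 0.75
position: [211.0, 480.5, 195.4]
ee_rot: [0.001, 1.0, -0.0, -0.0]
contact_force: [0.0, -0.2, -0.5]
gripper_width: 0.65
grasp_force: 0.0
```

Emit:
carry_out(commands=[-10,-16,0,0,-30,-50,0,0,-55,-90,10,0,-82,-130,20,0,-110,-172,35,0,-138,-215,50,0,-165,-258,65,0,-192,-300,80,0,-217,-340,90,0,-240,-375,95,0,-251,-393,100,0,-251,-393,100,0])

```text
time_s: 1.95
position: [463.2, 85.1, 94.8]
ee_rot: [0.003, 1.0, -0.0, -0.0]
contact_force: [-0.2, 0.3, -0.3]
gripper_width: 0.646
grasp_force: 0.0
```

```bash
python3 - <<'E'
from h import *
print(arm.get_state()['position'])
c=cap('wrist','w1')
E
```

```text
[463.16230929  85.11252143  94.8044474 ]
```

View pics/w1.png

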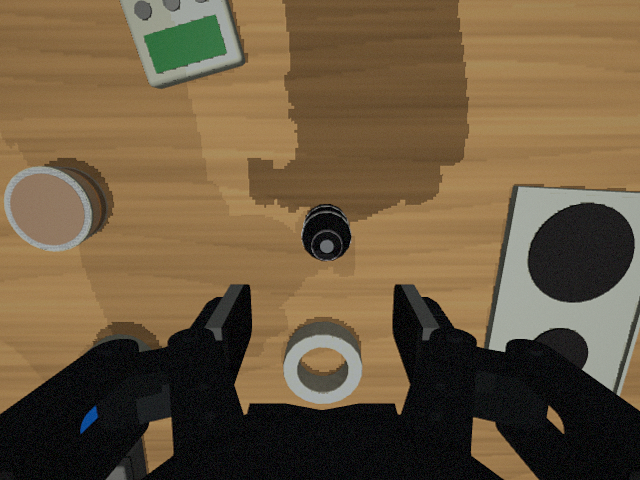

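```bash
python3 - <<'E'
from h import *
c=pickle.load(open('w1.pkl','rb'))
print(atz(c,326.5,245.5,55),atz(c,48.5,208.5,25),atz(c,581.5,253,6), dep(c,326,245), c['position'])
E
```

```text
[461.80055315  88.44995546  55.        ] [444.09989103 -93.63984098  25.        ] [483.05186042 274.74975818   6.        ] [461.09394363  88.14218119  56.35994987] [397.80137705  86.08675218 273.49622121]
```

Emit:
carry_out(commands=[0,0,15,0,0,0,40,0,0,0,65,0,0,0,82,0,0,0,90,0,0,0,91,0,0,0,91,0])

```text
time_s: 2.7
position: [462.4, 88.2, 5.2]
ee_rot: [-0.0, 1.0, 0.0, 0.0]
contact_force: [0.5, 0.5, 0.4]
gripper_width: 0.652
grasp_force: 0.0
```

Emit:
carry_out(commands=[0,0,0,0,0,0,0,0,0,0,0,0,0,0,0,0,0,0,0,0,0,0,0,0,0,0,0,0,0,0,0,0], hand=-1)

```text
time_s: 3.5
position: [462.8, 87.8, 5.4]
ee_rot: [-0.0, 1.0, 0.0, 0.001]
contact_force: [-1.0, 0.5, 6.2]
gripper_width: 0.228
grasp_force: 43.8
```

```bash
python3 - <<'E'
from h import *
c=cap('side'); i=c['img'][200:350,300:500,::-1]
cv2.imwrite('pics/s2.png',cv2.resize(i,(800,600),interpolation=cv2.INTER_CUBIC))
print(arm.get_state()['gripper_width'])
E
```

```text
0.23452921768792714
```

View pics/s2.png

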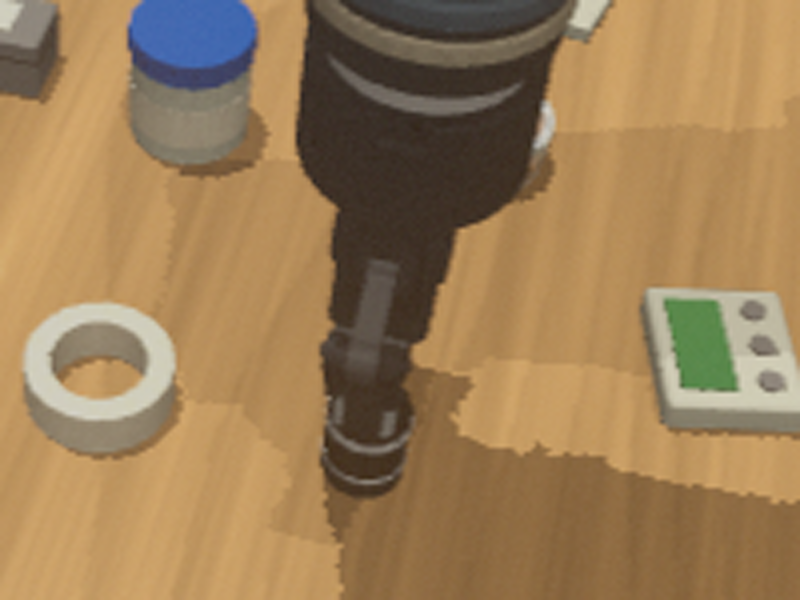

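Emit:
carry_out(commands=[0,0,-5,0,0,0,-15,0,0,0,-30,0,0,0,-50,0,0,0,-70,0,0,0,-85,0,0,0,-90,0,0,0,-90,0,0,0,-90,0])

```text
time_s: 4.45
position: [461.8, 87.6, 94.1]
ee_rot: [-0.0, 1.0, -0.0, -0.0]
contact_force: [-0.8, 0.3, -1.7]
gripper_width: 0.231
grasp_force: 41.9
```

```bash
python3 - <<'E'
from h import *
c=cap('side'); i=c['img'][130:330,270:470,::-1]
cv2.imwrite('pics/s3.png',cv2.resize(i,(600,600),interpolation=cv2.INTER_CUBIC))
print(arm.get_state()['gripper_width'])
E
```

```text
0.22935168471009418
```

View pics/s3.png

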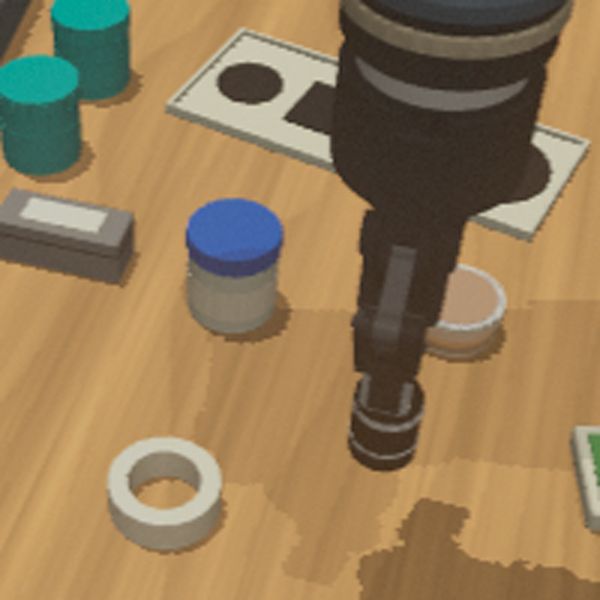

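Emit:
carry_out(commands=[-4,-10,-2,0.0,-14,-34,-6,0.03,-28,-67,-10,0.06,-45,-107,-10,0.1,-62,-148,-10,0.14,-79,-189,-10,0.17,-96,-230,-10,0.2,-113,-270,-10,0.237,-130,-310,-10,0.237,-145,-346,-8,0.237,-155,-370,-4,0.237,-160,-382,0,0.237])

```text
time_s: 5.7
position: [622.2, -297.4, 93.2]
ee_rot: [0.119, 0.993, -0.0, -0.001]
contact_force: [0.3, 0.5, -1.9]
gripper_width: 0.233
grasp_force: 41.9
```

Emit:
carry_out(commands=[0,0,10,0,0,0,30,0,0,0,50,0,0,0,66,0,0,0,75,0,0,0,79,0,0,0,81,0,0,0,83,0,0,0,84,0,0,0,84,0])

```text
time_s: 6.7
position: [622.7, -294.4, 11.5]
ee_rot: [0.118, 0.993, -0.0, 0.001]
contact_force: [-1.0, 0.3, 2.8]
gripper_width: 0.23
grasp_force: 43.4
```

Emit:
carry_out(commands=[0,0,0,0,0,0,0,0,0,0,0,0,0,0,0,0], hand=-0.1)

```text
time_s: 7.1
position: [622.3, -294.4, 10.6]
ee_rot: [0.118, 0.993, -0.0, 0.0]
contact_force: [0.2, 0.0, 0.2]
gripper_width: 0.448
grasp_force: 0.0
```

Emit:
carry_out(commands=[0,0,-10,0,0,0,-30,0,0,0,-60,0,0,0,-85,0,0,0,-100,0,0,0,-105,0])

```text
time_s: 7.7
position: [623.3, -294.8, 118.5]
ee_rot: [0.118, 0.993, -0.001, 0.002]
contact_force: [0.0, 0.1, -0.8]
gripper_width: 0.447
grasp_force: 0.0
```

```bash
python3 - <<'E'
from h import *
c=cap('wrist','w4'); print(c['position'],arm.get_state()['position'])
E
```

```text
[ 558.99272916 -278.65999879  296.9183868 ] [ 623.05157358 -294.69964018  118.01530204]
```

View pics/w4.png

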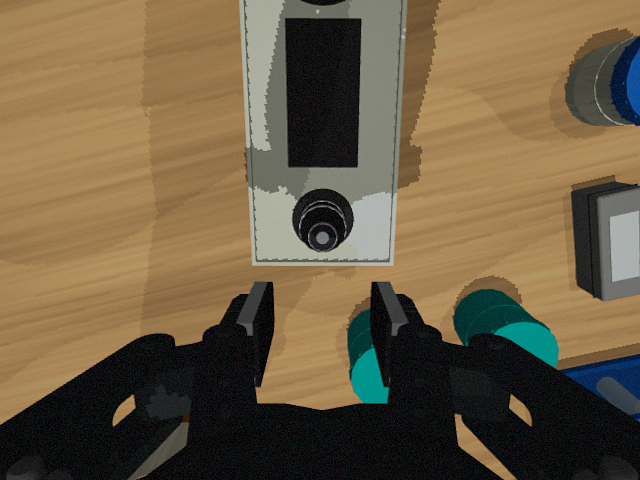

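```bash
cat >> h.py <<'E'
def rel(frm,yaw0,to,yaw1):
    "shift in tool axes; yaw = world angle (deg) of -tool x"
    r=R.from_euler('z',yaw0,degrees=True)*R.from_quat([0,1,0,0])
    return r.inv().apply(np.subtract(to,frm)).round(1), round(np.radians(yaw0-yaw1),3)
E
python3 - <<'E'
from h import *
c=pickle.load(open('w4.pkl','rb'))
q=[atz(c,u,v,6) for u,v in((287,18),(361,18),(358,167),(289,167))]
print(np.array(q).round(1),np.mean(q,0)); print('nose',atz(c,321.5,237,61))
d=dep(c,618,250); print('box z',d)
print(rel((622.3,-294.4,115.4),-13.57,(686.6,-86.8,100),-2.2))
E
```

```text
[[ 480.8 -284.2    6. ]
 [ 492.6 -235.4    6. ]
 [ 589.9 -258.4    6. ]
 [ 577.8 -308.6    6. ]] [ 535.2939935  -271.64758104    6.        ]
nose [ 621.64888468 -294.09770613   61.        ]
box z [688.53031321 -91.13929099  32.83584727]
(array([-13.8, 216.9,  15.4]), np.float64(-0.198))
```

Emit:
carry_out(commands=[-1,15,0,0,-3,45,0,-0.03,-6,90,0,-0.08,-9,135,0,-0.13,-11,170,5,-0.17,-13,200,10,-0.198,-14,217,15,-0.198,-14,217,15,-0.198,-14,217,15,-0.198], hand=0.3)

```text
time_s: 8.65
position: [686.2, -86.5, 99.8]
ee_rot: [0.019, 1.0, -0.0, -0.001]
contact_force: [0.4, -1.1, -0.1]
gripper_width: 0.647
grasp_force: 0.0
```

```bash
python3 - <<'E'
from h import *
c=cap('wrist','w5'); print(arm.get_state()['position'])
E
```

```text
[686.3363103  -87.24906534 100.22039475]
```

View pics/w5.png

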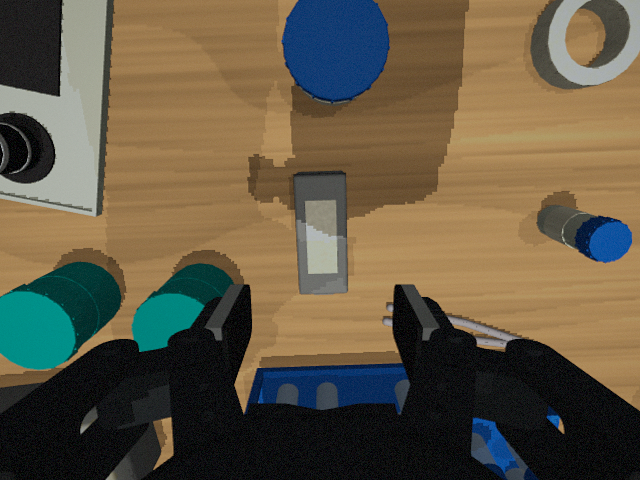

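```bash
python3 - <<'E'
from h import *
c=pickle.load(open('w5.pkl','rb'))
q=np.array([atz(c,u,v,32) for u,v in((294,173),(346,172),(347,293),(300,294))])
print(q.round(1),q.mean(0)); print('pot',atz(c,336,45,60),'vial',atz(c,604.5,240.5,60))
print(rel((686.6,-86.8,100),-2.2,(687,-87.5,4),-2.5))
E
```

```text
[[ 644.3 -102.    32. ]
 [ 645.   -69.    32. ]
 [ 727.8  -70.2   32. ]
 [ 727.2 -102.7   32. ]] [686.06586935 -85.95372518  32.        ]
pot [576.68338874 -74.3155618   60.        ] vial [688.24267051  80.87849021  60.        ]
(array([-0.4, -0.7, 96. ]), np.float64(0.005))
```

Emit:
carry_out(commands=[0,0,15,0,0,0,40,0,0,0,65,0,0,0,85,0,0,0,94,0,0,0,96,0,0,0,96,0,0,0,96,0])

```text
time_s: 9.5
position: [687.5, -87.1, 5.9]
ee_rot: [0.02, 1.0, -0.0, 0.001]
contact_force: [0.2, 1.0, 0.3]
gripper_width: 0.653
grasp_force: 0.0
```

Emit:
carry_out(commands=[0,0,0,0,0,0,0,0,0,0,0,0,0,0,0,0,0,0,0,0,0,0,0,0,0,0,0,0,0,0,0,0], hand=-1)

```text
time_s: 10.3
position: [686.7, -86.6, 4.5]
ee_rot: [0.019, 1.0, -0.0, -0.0]
contact_force: [-0.3, -0.2, 0.0]
gripper_width: -0.001
grasp_force: 0.0
```

Emit:
carry_out(commands=[0,0,-5,0,0,0,-15,0,0,0,-30,0,0,0,-50,0,0,0,-75,0,0,0,-95,0,0,0,-105,0,0,0,-105,0])

```text
time_s: 11.1
position: [687.8, -86.8, 111.7]
ee_rot: [0.019, 1.0, -0.0, 0.002]
contact_force: [0.1, 0.7, 0.7]
gripper_width: 0.001
grasp_force: 0.0
```

```bash
python3 - <<'E'
from h import *
print(rel((686.6,-86.8,109),-2.2,(535.2,-272.8,109),-13.6))
E
```

```text
(array([ 144.1, -191.7,    0. ]), np.float64(0.199))
```

```bash
python3 - <<'E'
from h import *
c=cap('side','s6'); print(arm.get_state()['position'],arm.get_state()['ee_rot'])
D=c['depth'];v,u=np.mgrid[0:480,0:640]
p,d=ray(c,0,0)
f=240/np.tan(np.radians(c['fovy'])/2)
dd=np.stack([(u-c['cx'])/f,-(v-c['cy'])/f,-np.ones_like(u,float)],-1)
X=p+R.from_quat(c['rotation']).apply(dd.reshape(-1,3))*D.reshape(-1,1)
m=(abs(X[:,0]-687)<60)&(abs(X[:,1]+87)<60)&(X[:,2]>5)
Y=X[m]; 
for z in range(5,220,8):
    s=Y[(Y[:,2]>=z)&(Y[:,2]<z+8)]
    if len(s): print(z,len(s),s.min(0).round(),s.max(0).round())
cv2.imwrite('pics/s6.png',cv2.resize(c['img'][60:260,200:400,::-1],(600,600)))
E
```

```text
[687.07272865 -86.65643804 110.15195663] [ 1.94144589e-02  9.99811358e-01 -9.50935963e-05  5.64280223e-04]
5 153 [646. -97.   5.] [726. -68.  13.]
13 146 [646. -99.  13.] [728. -67.  21.]
21 155 [ 645. -102.   21.] [727. -68.  29.]
29 564 [ 646. -104.   29.] [728. -67.  36.]
141 5 [680. -82. 147.] [695. -79. 149.]
149 40 [676. -92. 149.] [698. -75. 157.]
157 63 [676. -93. 157.] [699. -72. 165.]
165 62 [676. -94. 165.] [699. -71. 173.]
173 69 [ 676. -100.  173.] [695. -72. 181.]
181 26 [676. -97. 181.] [694. -72. 188.]
189 66 [ 674. -115.  189.] [700. -55. 197.]
197 126 [ 673. -125.  197.] [701. -48. 205.]
205 90 [ 672. -130.  205.] [701. -41. 213.]
213 161 [ 670. -135.  213.] [701. -36. 221.]
```

View pics/s6.png

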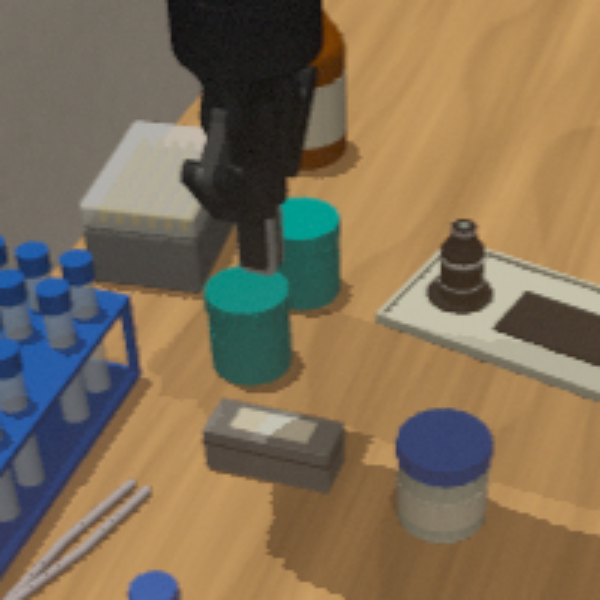

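Emit:
carry_out(commands=[0,0,10,0,0,0,30,0,0,0,55,0,0,0,80,0,0,0,100,0,0,0,115,0,0,0,126,0,0,0,133,0,0,0,138,0,0,0,141,0,0,0,141,0], hand=0.3)

```text
time_s: 12.25
position: [686.8, -86.7, -31.4]
ee_rot: [0.019, 1.0, -0.0, 0.0]
contact_force: [0.2, 0.6, 0.6]
gripper_width: 0.655
grasp_force: 0.0
```

Emit:
carry_out(commands=[0,0,0,0,0,0,0,0,0,0,0,0,0,0,0,0,0,0,0,0,0,0,0,0,0,0,0,0,0,0,0,0], hand=-1)

```text
time_s: 13.05
position: [687.4, -86.7, -30.5]
ee_rot: [0.019, 1.0, -0.0, 0.001]
contact_force: [-0.4, -1.0, 5.7]
gripper_width: 0.383
grasp_force: 50.2
```

Emit:
carry_out(commands=[0,0,-5,0,0,0,-15,0,0,0,-30,0,0,0,-50,0,0,0,-75,0,0,0,-95,0,0,0,-105,0,0,0,-105,0])

```text
time_s: 13.85
position: [687.6, -86.7, 75.4]
ee_rot: [0.019, 1.0, -0.0, 0.001]
contact_force: [-0.7, -0.1, -0.9]
gripper_width: 0.394
grasp_force: 49.6
```

Emit:
carry_out(commands=[4,-5,0,0.01,16,-20,0,0.04,35,-46,0,0.08,59,-78,0,0.12,83,-110,0,0.16,107,-142,0,0.19,126,-168,0,0.199,138,-184,0,0.199,144,-192,0,0.199,144,-192,0,0.199,144,-192,0,0.199])

```text
time_s: 14.95
position: [535.5, -272.4, 73.1]
ee_rot: [0.119, 0.993, 0.0, -0.0]
contact_force: [-0.2, 0.6, -1.1]
gripper_width: 0.389
grasp_force: 49.5
```

Emit:
carry_out(commands=[0,0,10,0,0,0,30,0,0,0,50,0,0,0,70,0,0,0,83,0,0,0,90,0,0,0,94,0,0,0,96,0,0,0,97,0,0,0,98,0,0,0,98,0])

```text
time_s: 16.05
position: [535.6, -273.1, -24.0]
ee_rot: [0.119, 0.993, -0.0, 0.0]
contact_force: [-0.0, -0.0, -0.9]
gripper_width: 0.393
grasp_force: 49.5
```

Emit:
carry_out(commands=[0,0,1,0,0,0,2,0,0,0,2,0,0,0,2,0])

```text
time_s: 16.45
position: [535.8, -273.2, -24.6]
ee_rot: [0.119, 0.993, -0.0, 0.001]
contact_force: [-3.8, 3.1, 14.9]
gripper_width: 0.393
grasp_force: 51.3
```

Emit:
carry_out(commands=[0,0,0,0,0,0,0,0,0,0,0,0,0,0,0,0], hand=0.1)

```text
time_s: 16.85
position: [535.4, -272.9, -26.5]
ee_rot: [0.119, 0.993, -0.0, -0.0]
contact_force: [-0.1, -0.0, -0.4]
gripper_width: 0.546
grasp_force: 0.0
```

Emit:
carry_out(commands=[0,0,-8,0,0,0,-25,0,0,0,-50,0,0,0,-75,0,0,0,-95,0,0,0,-105,0,0,0,-105,0])

```text
time_s: 17.55
position: [536.3, -273.3, 80.2]
ee_rot: [0.119, 0.993, -0.001, 0.001]
contact_force: [0.4, -1.0, -0.0]
gripper_width: 0.547
grasp_force: 0.0
```

```bash
python3 - <<'E'
from h import *
c=cap('wrist','w7'); s=arm.get_state(); print(s['position'])
print(rel((535.2,-272.8,79),-13.6,(575.6,-74.5,-25),-13.6))
E
```

```text
[ 535.63923888 -273.01607111   78.88844245]
(array([  7.4, 202.2, 104. ]), np.float64(0.0))
```

View pics/w7.png

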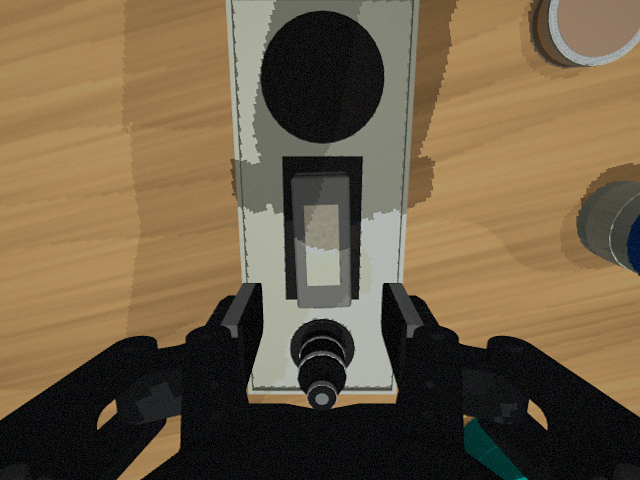

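Emit:
carry_out(commands=[0,15,0,0,2,45,0,0,3,85,0,0,4,125,0,0,6,160,0,0,7,187,0,0,7,202,5,0,7,202,10,0,7,202,10,0], hand=0.9)

```text
time_s: 18.5
position: [575.1, -74.9, 67.0]
ee_rot: [0.118, 0.993, -0.0, -0.001]
contact_force: [0.4, -0.9, -0.8]
gripper_width: 0.95
grasp_force: 0.0
```

Emit:
carry_out(commands=[0,0,10,0,0,0,30,0,0,0,55,0,0,0,75,0,0,0,88,0,0,0,93,0,0,0,94,0,0,0,94,0])

```text
time_s: 19.3
position: [576.7, -75.2, -24.8]
ee_rot: [0.119, 0.993, -0.0, 0.0]
contact_force: [0.2, -0.3, -0.1]
gripper_width: 0.954
grasp_force: 0.0
```

Emit:
carry_out(commands=[0,0,0,0,0,0,0,0,0,0,0,0,0,0,0,0,0,0,0,0,0,0,0,0,0,0,0,0], hand=-1)

```text
time_s: 20.0
position: [576.8, -75.1, -24.3]
ee_rot: [0.119, 0.993, -0.0, 0.001]
contact_force: [-1.1, -0.9, 5.8]
gripper_width: 0.635
grasp_force: 51.4
```

```bash
python3 - <<'E'
from h import *
c=pickle.load(open('w7.pkl','rb')); print(atz(c,322.5,77,6), atz(c,321,241,38))
print(rel((575.6,-74.5,-25),-13.6,(441.7,-250.2,-25),-13.6))
E
```

```text
[ 440.48708778 -249.16312517    6.        ] [ 532.86911994 -272.49553064   38.        ]
(array([  88.8, -202.3,    0. ]), np.float64(0.0))
```

Emit:
carry_out(commands=[0,0,-5,0,0,0,-15,0,0,0,-30,0,0,0,-50,0,0,0,-75,0,0,0,-92,0,0,0,-100,0,0,0,-100,0])

```text
time_s: 20.8
position: [577.0, -75.0, 76.0]
ee_rot: [0.119, 0.993, -0.0, 0.001]
contact_force: [-0.2, -0.6, -1.7]
gripper_width: 0.633
grasp_force: 52.8
```

Emit:
carry_out(commands=[3,-7,0,0,10,-23,0,0,24,-55,0,0,40,-91,0,0,56,-127,0,0,70,-160,0,0,81,-184,0,0,87,-198,0,0,89,-202,0,0,89,-202,0,0,89,-202,0,0])

```text
time_s: 21.9
position: [442.5, -249.7, 74.5]
ee_rot: [0.118, 0.993, 0.0, -0.0]
contact_force: [0.6, 0.5, -1.6]
gripper_width: 0.636
grasp_force: 53.0
```

Emit:
carry_out(commands=[0,0,10,0,0,0,30,0,0,0,50,0,0,0,70,0,0,0,82,0,0,0,88,0,0,0,91,0,0,0,92,0,0,0,93,0,0,0,94,0,0,0,94,0])

```text
time_s: 23.0
position: [442.7, -250.6, -18.3]
ee_rot: [0.119, 0.993, -0.0, 0.001]
contact_force: [-1.4, -0.6, 6.0]
gripper_width: 0.635
grasp_force: 52.9
```

Emit:
carry_out(commands=[0,0,0,0,0,0,0,0,0,0,0,0,0,0,0,0], hand=0.5)

```text
time_s: 23.4
position: [442.1, -250.3, -19.3]
ee_rot: [0.119, 0.993, -0.0, 0.0]
contact_force: [-0.3, 0.4, -0.3]
gripper_width: 0.747
grasp_force: 0.0
```

Emit:
carry_out(commands=[0,0,-8,0,0,0,-25,0,0,0,-50,0,0,0,-75,0,0,0,-93,0,0,0,-100,0,0,0,-100,0])

```text
time_s: 24.1
position: [442.7, -250.6, 81.6]
ee_rot: [0.119, 0.993, -0.0, 0.001]
contact_force: [0.2, 1.3, -0.7]
gripper_width: 0.748
grasp_force: 0.0
```

```bash
python3 - <<'E'
from h import *
c=cap('top','t8')
print(arm.get_state()['position'])
print(rel((441.7,-250.2,81),-13.6,(445,-94.7,81),-3.5))
print(rel((445,-94.7,0),-3.5,(483.5,273.5,0),-3.5))
E
```

```text
[ 442.15352974 -250.3117399    80.62780755]
(array([ 33.4, 151.9,   0. ]), np.float64(-0.176))
(array([-16. , 369.9,   0. ]), np.float64(0.0))
```

Emit:
carry_out(commands=[3,12,0,-0.02,9,40,0,-0.06,17,78,0,-0.1,25,115,0,-0.15,31,141,0,-0.176,33,152,5,-0.176,33,152,25,-0.176,33,152,45,-0.176,33,152,60,-0.176,33,152,70,-0.176,33,152,75,-0.176,33,152,75,-0.176], hand=0.9)

```text
time_s: 25.35
position: [445.3, -94.7, 5.0]
ee_rot: [0.031, 1.0, 0.0, -0.001]
contact_force: [-0.4, -0.3, 0.6]
gripper_width: 0.954
grasp_force: 0.0
```

Emit:
carry_out(commands=[0,0,8,0,0,0,20,0,0,0,30,0,0,0,36,0,0,0,39,0,0,0,41,0,0,0,41,0])

```text
time_s: 26.05
position: [445.9, -94.8, -35.4]
ee_rot: [0.031, 1.0, -0.0, -0.0]
contact_force: [-0.6, -0.5, -0.0]
gripper_width: 0.954
grasp_force: 0.0
```

Emit:
carry_out(commands=[0,0,0,0,0,0,0,0,0,0,0,0,0,0,0,0,0,0,0,0,0,0,0,0,0,0,0,0], hand=-1, newtons=40)

```text
time_s: 26.75
position: [446.2, -94.9, -34.8]
ee_rot: [0.031, 1.0, -0.0, 0.0]
contact_force: [-1.9, 0.5, 6.0]
gripper_width: 0.638
grasp_force: 41.0
```

Emit:
carry_out(commands=[0,0,-5,0,0,0,-15,0,0,0,-30,0,0,0,-50,0,0,0,-70,0,0,0,-84,0,0,0,-90,0,0,0,-90,0])

```text
time_s: 27.55
position: [446.5, -94.9, 55.6]
ee_rot: [0.031, 1.0, -0.0, 0.001]
contact_force: [0.3, 0.8, -1.5]
gripper_width: 0.639
grasp_force: 42.3
```

Emit:
carry_out(commands=[0,10,0,0,-1,32,0,0,-3,68,0,0,-5,110,0,0,-7,155,0,0,-9,200,0,0,-11,245,0,0,-13,288,0,0,-15,325,0,0,-16,352,0,0,-16,366,0,0,-16,370,0,0])

```text
time_s: 28.75
position: [483.8, 274.8, 53.6]
ee_rot: [0.03, 1.0, -0.0, -0.001]
contact_force: [0.5, -0.4, -0.6]
gripper_width: 0.637
grasp_force: 42.4
```

Emit:
carry_out(commands=[0,0,5,0,0,0,20,0,0,0,40,0,0,0,60,0,0,0,72,0,0,0,78,0,0,0,81,0,0,0,82,0,0,0,83,0,0,0,84,0,0,0,84,0])

```text
time_s: 29.85
position: [485.1, 273.8, -28.7]
ee_rot: [0.031, 1.0, 0.0, 0.001]
contact_force: [-0.1, -1.7, 3.3]
gripper_width: 0.639
grasp_force: 42.8
```

Emit:
carry_out(commands=[0,0,0,0,0,0,0,0,0,0,0,0,0,0,0,0], hand=0.5)

```text
time_s: 30.25
position: [484.6, 273.5, -29.4]
ee_rot: [0.031, 1.0, -0.0, -0.0]
contact_force: [-0.4, 0.3, -0.5]
gripper_width: 0.748
grasp_force: 0.0
```

Emit:
carry_out(commands=[0,0,-8,0,0,0,-25,0,0,0,-50,0,0,0,-75,0,0,0,-98,0,0,0,-109,0,0,0,-109,0])

```text
time_s: 30.95
position: [485.6, 274.1, 81.2]
ee_rot: [0.031, 1.0, 0.001, 0.001]
contact_force: [0.5, 0.0, -1.0]
gripper_width: 0.755
grasp_force: 0.0
```

```bash
python3 - <<'E'
from h import *
print(arm.get_state()['position'])
print(rel((483.5,273.5,80),-3.5,(688.4,82.3,80),-3.5))
print(rel((688.4,82.3,0),-3.5,(567.8,268.5,0),-3.5))
E
```

```text
[485.61380682 274.06874247  81.20965532]
(array([-216.2, -178.3,    0. ]), np.float64(0.0))
(array([131.7, 178.5,   0. ]), np.float64(0.0))
```

Emit:
carry_out(commands=[-8,-6,0,0,-28,-23,0,0,-58,-48,0,0,-92,-76,0,0,-126,-104,0,0,-158,-130,0,0,-187,-155,0,0,-206,-170,0,0,-215,-178,0,0,-215,-178,0,0,-215,-178,0,0], hand=0.4)

```text
time_s: 32.05
position: [687.2, 82.9, 78.7]
ee_rot: [0.031, 1.0, -0.0, -0.001]
contact_force: [-0.5, 0.0, 0.4]
gripper_width: 0.702
grasp_force: 0.0
```

```bash
python3 - <<'E'
from h import *
c=cap('wrist','w9'); print(arm.get_state()['position'])
h=cv2.cvtColor(c['img'],cv2.COLOR_RGB2HSV)
m=cv2.inRange(h,(105,120,40),(125,255,255))
n,l,s,g=cv2.connectedComponentsWithStats(m)
for i in range(1,n):
    if s[i,4]>300: print(s[i],g[i],atz(c,*g[i],60).round(1))
E
```

```text
[687.19157961  83.3626085   79.12593685]
[ 300  233   49   51 1852] [323.98758099 258.61177106] [687.1  84.7  60. ]
[ 229  382   81   30 1578] [271.66286439 393.76108999] [769.7  48.4  60. ]
[  99  419   72   61 2242] [140.47323818 453.54237288] [807.8 -37.6  60. ]
```

Emit:
carry_out(commands=[0,0,10,0,0,0,30,0,0,0,55,0,0,0,75,0,0,0,88,0,0,0,94,0,0,0,96,0,0,0,96,0])

```text
time_s: 32.9
position: [688.6, 82.8, -15.9]
ee_rot: [0.031, 1.0, 0.0, 0.0]
contact_force: [0.3, -0.0, -0.8]
gripper_width: 0.701
grasp_force: 0.0
```

Emit:
carry_out(commands=[0,0,0,0,0,0,0,0,0,0,0,0,0,0,0,0,0,0,0,0,0,0,0,0,0,0,0,0,0,0,0,0], hand=-1)

```text
time_s: 33.7
position: [688.9, 82.7, -15.6]
ee_rot: [0.031, 1.0, 0.0, 0.001]
contact_force: [-0.7, 0.5, 5.8]
gripper_width: 0.288
grasp_force: 38.9
```

Emit:
carry_out(commands=[0,0,-5,0,0,0,-15,0,0,0,-30,0,0,0,-50,0,0,0,-75,0,0,0,-92,0,0,0,-100,0,0,0,-100,0])

```text
time_s: 34.5
position: [688.9, 82.7, 85.0]
ee_rot: [0.031, 1.0, 0.0, 0.001]
contact_force: [1.0, 0.3, -1.6]
gripper_width: 0.29
grasp_force: 39.2
```

Emit:
carry_out(commands=[5,7,0,0,17,23,0,0,36,49,0,0,60,81,0,0,84,113,0,0,105,142,0,0,120,163,0,0,128,174,0,0,132,178,0,0,132,178,0,0,132,178,0,0])

```text
time_s: 35.6
position: [567.9, 267.7, 83.4]
ee_rot: [0.031, 1.0, -0.0, 0.0]
contact_force: [-0.2, -0.6, -0.6]
gripper_width: 0.289
grasp_force: 39.2
```

Emit:
carry_out(commands=[0,0,10,0,0,0,30,0,0,0,50,0,0,0,70,0,0,0,82,0,0,0,88,0,0,0,91,0,0,0,92,0,0,0,93,0,0,0,93,0,0,0,93,0])

```text
time_s: 36.7
position: [567.8, 268.6, -8.9]
ee_rot: [0.031, 1.0, 0.0, 0.0]
contact_force: [-1.0, 0.5, -0.6]
gripper_width: 0.289
grasp_force: 39.2
```

Emit:
carry_out(commands=[0,0,1,0,0,0,1,0,0,0,1.5,0,0,0,1.5,0])

```text
time_s: 37.1
position: [568.3, 268.8, -9.7]
ee_rot: [0.031, 1.0, 0.0, 0.001]
contact_force: [-1.5, 0.3, 8.1]
gripper_width: 0.285
grasp_force: 39.4
```

Emit:
carry_out(commands=[0,0,0,0,0,0,0,0,0,0,0,0,0,0,0,0], hand=0)

```text
time_s: 37.5
position: [567.3, 268.3, -11.1]
ee_rot: [0.031, 1.0, -0.0, -0.0]
contact_force: [0.0, 0.4, -0.0]
gripper_width: 0.501
grasp_force: 0.0
```

Emit:
carry_out(commands=[0,0,-8,0,0,0,-25,0,0,0,-50,0,0,0,-80,0,0,0,-110,0,10,10,-130,0,30,30,-140,0,60,60,-140,0,90,95,-140,0,110,120,-140,0,120,130,-140,0,120,130,-140,0])

```text
time_s: 38.7
position: [454.6, 406.8, 129.5]
ee_rot: [0.03, 1.0, 0.0, 0.0]
contact_force: [-0.1, 0.2, 0.2]
gripper_width: 0.501
grasp_force: 0.0
```

```bash
python3 - <<'E'
from h import *
T=cap('top','t10'); 
cv2.imwrite('pics/t10c.png',T['img'][:,:,::-1])
S=cap('side','s10')
def blue(c):
    h=cv2.cvtColor(c['img'],cv2.COLOR_RGB2HSV);m=cv2.inRange(h,(105,150,60),(125,255,255))
    n,l,s,g=cv2.connectedComponentsWithStats(m); return [(g[i].round(1),s[i,4],atz(c,*g[i],66).round(1)) for i in range(1,n) if s[i,4]>80 and g[i][1]>180]
print(blue(T))
E
```

```text
[(array([145.8, 237. ]), np.int32(233), array([568.6, 269.4,  66. ])), (array([498.6, 326. ]), np.int32(1156), array([ 442.2, -249.4,   66. ]))]
```

View pics/t10.png

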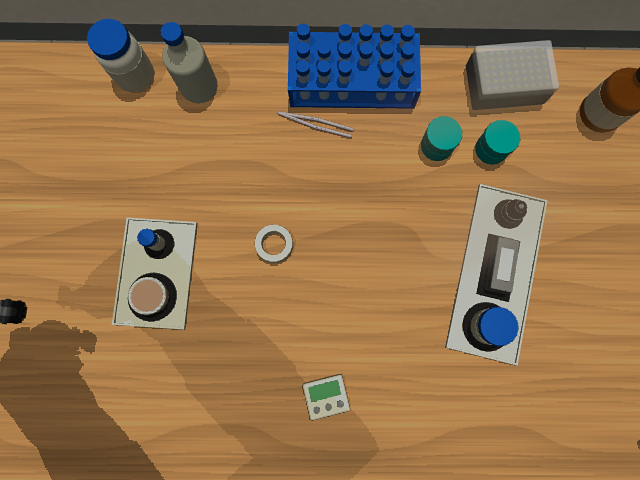

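View pics/s10.png

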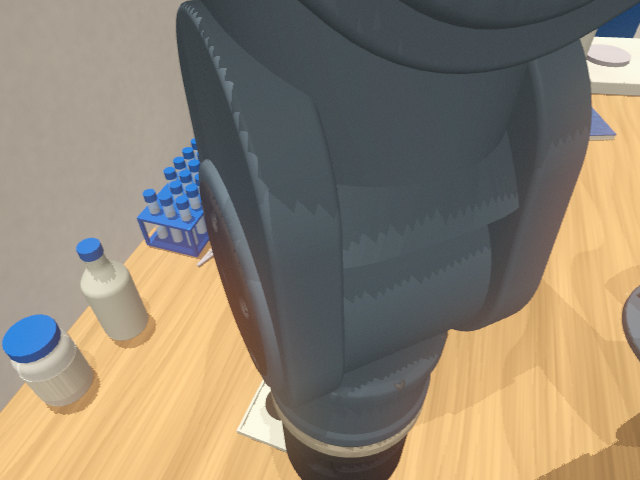

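```bash
python3 - <<'E'
from h import *
T=pickle.load(open('t10.pkl','rb')); print(atz(T,147.5,295.5,31).round(1),atz(T,505,264.5,38).round(1),atz(T,517,209,61).round(1))
print(arm.finish_job())
E
```

```text
[484.5 272.5  31. ] [ 535.6 -272.9   38. ] [ 617.7 -287.8   61. ]
the job is handed in; nothing more can be done
None
```

The job is handed in at about 39 s of the 131 s allowed: both kits are made up, and in the last overhead picture each thing stands on its own pad and the tape roll is where it was. The hand-in call returned no verdict. The objective's final overhead reading came out about 8 mm off its pad centre, but it was hand-picked, and the closer wrist view just after placing had it within about 1 mm.

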